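# Clamp the sample can: hasp over the catch, four clicks, hold

## Task

On the can clamp, swing the open hasp right down over the catch on the lid of the clear guard box. Then pull the ratchet lever by its black knob exactly four clicks from rest, never as far as the fifth click, and finish while still holding it there: the lever springs back if let go, so do not release it at the end. Leave the cans, the pin gauge and the marker around the clamp where they are.

Things in the scene. Friction and masses are not known exactly. Their poses are not given: they have to be found in the camera images.
- clamp: Can clamp, fixed: base plate 260 x 380 x 12 mm (x -130..130, y -200..180) with a guard box and a ratchet lever. Origin under it at table height; z up, x away from the robot at yaw 0, y left; place and yaw (up to 0.35 rad) vary. Clear guard box 120 x 120 mm at x 0, y 100, its shut lid's top at z 90, a can inside. Grey pawl housing 50 x 34 mm at x 100, y -40, top z 72. Offsets in mm, this frame.
- catch (a point): Top of the catch, a steel stud 6 x 12 mm standing 14 mm above the lid, at x 0, y 130, z 104 mm of the clamp; axes as the clamp's.
- hasp_hinge (a point): Middle of the hasp's hinge axis (along the clamp's x), on the left (+y) edge of the guard box, at x 0, y 167, z 94 mm of the clamp; axes as the clamp's.
- hasp_tip (a point): Free end of the hasp, on its middle line. The hasp is a flat dark steel plate 36 mm wide, 4 mm thick, 90 mm from hinge axis to tip; a 12 mm wide slot, 24 to 49 mm from the axis, drops over the catch; beyond that it is solid. The point's y axis points from tip to hinge, z is the plate's normal (up when shut).
- hasp_angle (a joint): Hasp angle, rad: 0 shut, flat over the lid, tip towards the clamp's -y; 1.57 straight up; starts open at 1.3 to 2.0 (above 1.57 it leans outward, to +y); stop at 2.2. The hinge is slightly stiff (0.03 N m): it stays where it is left, shut too. A push or press of a few N moves it.
- lever_pivot (a point): Point on the lever's vertical axis at x 0, y -40, z 90 mm of the clamp (mid-height of the knob); axes as the clamp's.
- lever: Ratchet lever: steel wheel of 62 mm radius (top z 52 mm of the clamp), an arm 22 mm wide (top z 64) and near its end an upright black knob 24 mm across, z 64 to 114, 120 mm from the axis. Origin on the axis at z 40; x along the arm, z up. At rest the arm points -1.13 rad from the clamp's x. Pulled, it turns clockwise from above: the knob comes towards the robot.
- lever_knob (a point): Middle of the black knob, at z 90 mm of the clamp, 120 mm from the lever's axis; x along the arm, z up.
- lever_angle (a joint): Lever angle, rad: 0 at rest, grows as pulled, stop at 0.96. A sprung pawl drops between pins every 0.16 rad (19 mm at the knob): one click. Clicks at 0.16, 0.32, 0.48, 0.64 (fourth), 0.80; crests half-way. A spring pulls it back: some 3 N at the knob at rest, 5 N at the fourth; leaving each click the push jumps by 1 to 2.5 N, then eases off to the next. The pawl does not lock: let go, it returns to 0.
- small_can: Bystander: small can, 53 mm across, 40 mm high, on the base plate near x -97, y 8 mm of the clamp. Origin under its centre.
- pin_gauge: Bystander: steel pin gauge, 22 mm across, 55 mm high, standing on the base plate near x 100, y 45 mm of the clamp. Origin under its centre.
- flat_can: Bystander: flat can, 85 mm across, 35 mm high, on the table near x 35, y 275 mm of the clamp. Origin under its centre.
- marker: Bystander: marker pen 125 mm long, 18 mm thick, lying on the table near x 0, y -300 mm of the clamp, roughly along the clamp's x. Origin under its middle; x along the pen.

How it is judged:
On the way, in this order (a step that is already met when the one before it is completed fails the run):
1. the hasp lies shut over the catch (value of joint hasp_angle below 0.1 rad), for 0.2 s.
2. the lever stands at the fourth click, held by the fingers (value of joint lever_angle between 0.565 and 0.715 rad and contact force between the fingers and lever above 0.5 N), for 0.3 s.
At the end, for the whole second after the job is handed in: The hasp is shut over the catch (within 0.10 rad of flat), the lever stands still on the fourth click, between the crests either side of it (0.565 to 0.715 rad) and the fingers still bear on it (all of step 2 and value of joint hasp_angle below 0.1 rad and velocity of joint lever_angle between -0.1 and 0.1 rad/s); the arm keeps its last pose, push and grip.
It fails at once if the lever was pulled as far as the fifth click (value of joint lever_angle above 0.75 rad).
It fails at once if the small can was shifted by more than 30 mm (distance of small_can from where it was at the start of the episode above 0.03 m).
It fails at once if the pin gauge was shifted by more than 30 mm (distance of pin_gauge from where it was at the start of the episode above 0.03 m).
It fails at once if the flat can was shifted by more than 30 mm (distance of flat_can from where it was at the start of the episode above 0.03 m).
It fails at once if the marker was shifted by more than 30 mm (distance of marker from where it was at the start of the episode above 0.03 m).
It also fails if it takes over 61 s, if anything falls off the work surface, if the arm or the gripper's body presses on something with over 40 N, if the wrist force passes 120 N, or if a joint passes its speed limit or range.

## Robot

A 7-joint arm with a two-finger parallel gripper is mounted at the origin on the work surface. World frame = base frame: x ahead of the robot, y to its left, z up, the work surface at z = 0. Lengths are in m, angles in rad, forces in N, time in s.
With the tool pointing down it reaches from about 0.4 to 0.875 m from the base axis. Payload 6.5 kg.
Tool frame: the origin (TCP) lies between the finger pads; the fingertips stand 22 mm ahead of it and the grasp point (between the pads) lies 3 mm ahead of it; x points along the fingers, y is the direction in which the jaws open and shut, and the axes are right-handed (so a half turn about x gives the same grasp; the last joint's range is limited). The gripper opens to 88 mm and grips with 3 to 60 N. Pads are 18 mm wide; open, the fingers measure 123 mm over their backs; the gripper's body (75 mm by 187 mm) begins 45 mm behind the grasp point.
Start: joints at [1.16, 0.536, -0.004, 1.538, 0.003, 1.067, -0.071], TCP at [0.22, -0.612, 0.261] pointing down, gripper open.
Joint ranges: [-2.7, 2.7], [-0.37, 2.16], [-1.27, 1.26], [0.24, 2.4], [-1.31, 4.45], [0.19, 1.91], [-2.76, 2.76]. Speed limits (rad/s): [2.39, 2.39, 3.14, 3.14, 3.14, 3.14, 3.14].

## Interface

Orientations are given as a unit quaternion [w, x, y, z].
In Python, from bench import read_state, camera, hand_in, recognise, mark_of gives the robot as it stands.
- The arm moves only by the tool carry_out, never from a script. Its argument "deltas" is a list that holds one entry, the list of rows, each a list of 7 numbers: the opening, from -1 (shut) to 1 (fully open), so that 0 is half open, then the shift along the tool's x, y, z in cm, then the turn, a rotation vector about the tool's x, y, z in degrees. In form: [[[fingers, tx, ty, tz, ax, ay, az], ...]]. A call has 1 to 20 rows; each row is the pose to reach, as a shift and turn from the pose commanded when the call began, along the tool's axes at that moment; what a row does not reach only later rows make up. A row lasts 1/8 s, in which the tool goes at most 62.5 mm and 10.7 degrees, less where a joint would pass 70% of its speed; a pose out of reach is approached as far as the arm can. A call with a gripper value outside its range is refused whole. The fingers move at their own pace and stop on an object; the grip force is fixed at half the most. Time passes only in rows, so rows that repeat a pose let the fingers close. It gives the time, the measured TCP pose, the force and the opening at its end, in the units of the state.
- read_state(): the state, without advancing time (a new reading comes with each control period).
- camera(name): name is "side" or "top"; returns a dict with "color" (400x640x3 uint8, blue, green, red), "z_map" (400x640 float32, m along the optical axis (not along the pixel's ray), 0 where there is no reading), "fx", "fy", "cx", "cy" (pixels), "distortion" ([k1, k2, p1, p2, k3] as OpenCV has them; the pictures are not rectified), "R" (3x3) and "t" (3): a world point X has camera coordinates R X + t. Camera axes: x right, y down, z forward; pixel columns grow to the right and rows downward; lengths in m; the calibration is good to about 2 mm. A picture is of the moment at which its call begins.
- hand_in(): hands the job in, once; it reports no verdict.
Trained networks look in a picture, given as the dict that the camera call returned (one of the last four; its "shot" number tells which), for a name from the list of things; names that differ only in an ending like _2 or _b are one class to them, and where a whole thing is asked for, a point or a joint stands for the part that bears it (a point fixed in the world has none). Each returns a list of dicts, best first, with "confidence" (0 to 1); they miss things now and then, are a little off and sometimes report something else, mostly with a low value. They report only what shows in the picture. A call takes as long as a camera call.
- recognise(picture, target): "rect" ([left, top, width, height] in pixels, round what is visible of it).
- mark_of(picture, target): "pixel" ([row, column] in pixels: a listed point, or the origin of a listed thing).
The state is a dict: "clock": time; "q": joint angles; "dq": joint speeds; "tau": joint torques, N m; "eef_pos": TCP position; "orientation": TCP orientation; "contact_force": force on the tool from outside, world axes, zero at the start; "ft_torque": the same for the moment, N m; "grip_width": finger opening in m.
Only numpy, scipy, OpenCV 4.12 (cv2) and the standard library are available. Lean on these libraries where they do the work, as an engineer would, in place of code of your own. Each camera call takes 0.05 s, during which the arm holds its last target.

## Working session

There is one attempt and no reset: what is moved stays moved. The work goes in short steps, Python scripts to look and compute and a tool call to move; the robot and the scene stay as the last step left them, time stands still between calls to the robot, and variables do not carry over. Pictures are saved under pics/ and viewed, and the job is handed in when it is done.

Besides the shell and the picture viewer there is one more tool, called after "Call:" as a command line: name --argument value ..., lists and objects as JSON in quotes. carry_out: Moves the arm, as the interface text tells. Its arguments: {"type":"object","properties":{"deltas":{"type":"array","items":{"type":"array","items":{"type":"array","items":{"type":"number"}}}}},"required":["deltas"]}

```bash
mkdir -p pics; ls; cat > h.py <<'E'
import numpy as np, cv2, json
from bench import read_state, camera, hand_in, recognise, mark_of
def ray(c,px):  # px [row,col]
    K=np.array([[c['fx'],0,c['cx']],[0,c['fy'],c['cy']],[0,0,1]]);
    u=cv2.undistortPoints(np.array([[[px[1],px[0]]]],float),K,np.array(c['distortion'],float))[0,0]
    R=np.array(c['R']);t=np.array(c['t'])
    return -R.T@t, R.T@np.array([u[0],u[1],1.0])
def atz(c,px,z):
    o,d=ray(c,px); return o+d*(z-o[2])/d[2]
def dep(c,px):
    o,d=ray(c,px); r,k=int(round(px[0])),int(round(px[1]))
    return o+d*float(c['z_map'][r,k])
def proj(c,X):
    K=np.array([[c['fx'],0,c['cx']],[0,c['fy'],c['cy']],[0,0,1]]);
    rv,_=cv2.Rodrigues(np.array(c['R'],float))
    p,_=cv2.projectPoints(np.array(X,float).reshape(-1,1,3),rv,np.array(c['t'],float),K,np.array(c['distortion'],float))
    return p[:,0,:]
E
python3 - <<'E'
from h import *
s=read_state(); print({k:np.round(v,3).tolist() for k,v in s.items()})
for n in ['side','top']:
    c=camera(n); cv2.imwrite(f'pics/{n}0.png',c['color'])
    print(n,(-np.array(c['R']).T@np.array(c['t'])).round(3))
    for t in ['clamp','catch','hasp_hinge','hasp_tip','lever_pivot','lever','lever_knob','small_can','pin_gauge','flat_can','marker']:
        try: m=mark_of(c,t)
        except Exception as e: print(t,e); continue
        for q in m[:2]: print(t,np.round(q['pixel'],1),round(q['confidence'],2),dep(c,q['pixel']).round(3))
E
```

```text
pics
{'clock': 0.0, 'q': [1.16, 0.537, -0.004, 1.539, 0.003, 1.067, -0.071], 'dq': [0.001, -0.0, 0.001, -0.001, -0.001, 0.001, 0.0], 'tau': [-0.001, -57.1, 0.99, -25.161, -0.056, 0.018, 0.0], 'eef_pos': [0.22, -0.611, 0.26], 'orientation': [-0.121, -0.696, -0.122, 0.697], 'contact_force': [-0.194, -0.515, -0.113], 'ft_torque': [0.06, 0.035, -0.069], 'grip_width': 0.088}
side [ 0.411 -0.903  0.736]
clamp [233.5 309. ] 0.76 [ 0.533 -0.12   0.063]
catch [164.5 310.8] 0.56 [0.575 0.087 0.101]
hasp_hinge [157.5 309.4] 0.92 [0.577 0.118 0.102]
hasp_tip [124.3 307. ] 0.75 [ 0.633  0.487 -0.001]
lever_pivot [211.3 306.3] 0.9 [ 0.542 -0.031  0.053]
lever [228.8 304.2] 0.56 [ 0.526 -0.094  0.056]
lever_knob [248.5 329. ] 0.97 [ 0.557 -0.209  0.095]
lever_knob [227.9 306.4] 0.2 [ 0.53  -0.099  0.062]
small_can [226.7 267.7] 0.87 [ 0.452 -0.035  0.027]
pin_gauge [215.8 351.1] 0.55 [ 0.631 -0.09   0.071]
flat_can [170.7 337.6] 0.78 [0.661 0.172 0.017]
marker [332.1 298.8] 0.59 [ 0.475 -0.33   0.015]
marker [168.6 336.5] 0.29 [0.635 0.07  0.092]
top [0.323 0.036 1.179]
clamp [212.2 340. ] 0.88 [ 0.531 -0.04   0.052]
catch [186.  293.2] 0.73 [0.588 0.085 0.093]
hasp_hinge [237.8 435.7] 0.26 [ 0.476 -0.306  0.018]
hasp_tip [176.6 264.9] 0.64 [ 0.635  0.171 -0.001]
lever_pivot [206.1 353.7] 0.6 [ 0.544 -0.074  0.073]
lever [217.7 353.3] 0.83 [ 0.518 -0.076  0.051]
lever_knob [199.9 401.9] 0.68 [ 0.557 -0.192  0.115]
small_can [241.4 328.5] 0.71 [ 0.453 -0.012  0.047]
small_can [217.6 354. ] 0.44 [ 0.518 -0.078  0.05 ]
pin_gauge [176.2 332.2] 0.49 [ 0.633 -0.018  0.036]
flat_can [162.8 251.4] 0.7 [0.665 0.207 0.029]
marker [237.4 435.8] 0.49 [ 0.477 -0.307  0.016]
```

```bash
python3 - <<'E'
import cv2
a=cv2.imread('pics/side0.png')[90:350,200:420]; cv2.imwrite('pics/side0c.png',cv2.resize(a,None,fx=2.3,fy=2.3,interpolation=cv2.INTER_CUBIC))
a=cv2.imread('pics/top0.png')[130:270,220:460]; cv2.imwrite('pics/top0c.png',cv2.resize(a,None,fx=3.3,fy=3.3,interpolation=cv2.INTER_CUBIC))
E
```

```text
(no output)
```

View pics/side0c.png

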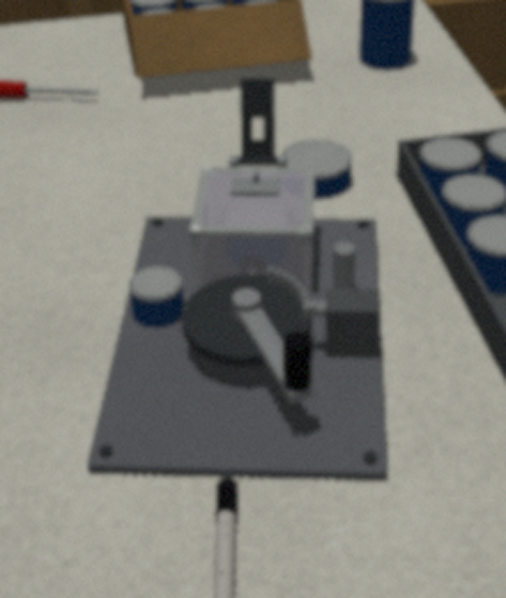

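View pics/top0c.png

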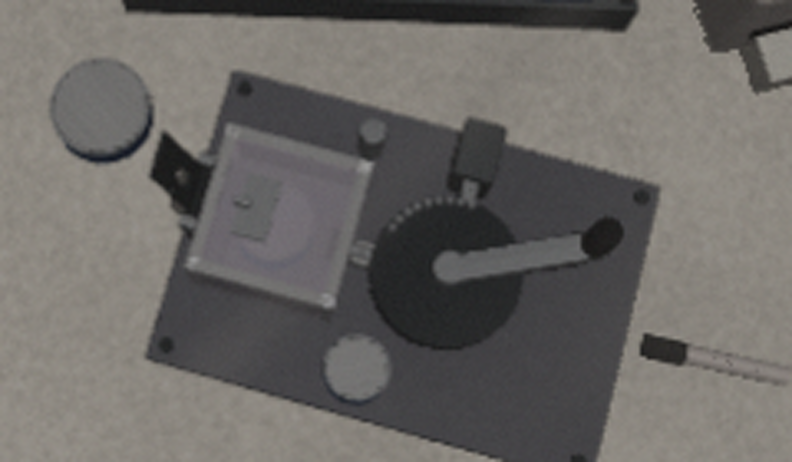

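The side view shows the hasp upright, leaning slightly outward, with its tip at crop (258,80) and its slot facing the camera. The knob is at crop (297,360). The top view shows the plate corners at crop (237,70), (658,185) and (147,357), and the knob top at about (600,237). Next I'll fit the clamp pose.

```bash
cat > fit.py <<'E'
from h import *
from scipy.optimize import least_squares
cs={n:camera(n) for n in ['side','top']}
T=lambda x,y:(220+x/3.3,130+y/3.3); S=lambda x,y:(200+x/2.3,90+y/2.3)
a=-1.13
obs=[('top',(130,180,12),T(237,70)),('top',(130,-200,12),T(658,185)),('top',(-130,180,12),T(147,357)),
('side',(-130,180,12),S(150,217)),('side',(130,180,12),S(375,219)),('side',(-130,-200,12),S(91,467)),('side',(130,-200,12),S(386,475)),
('top',(120*np.cos(a),-40+120*np.sin(a),114),T(607,233)),('side',(0,130,104),S(257,174)),('top',(0,130,104),T(237,202))]
def w(p,X):
    X=np.array(X)/1000; c,s=np.cos(p[2]),np.sin(p[2]); return np.array([p[0]+c*X[0]-s*X[1],p[1]+s*X[0]+c*X[1],X[2]])
def f(p): return np.concatenate([proj(cs[n],w(p,X))[0]-px for n,X,px in obs])
r=least_squares(f,[.53,-.05,-.2],loss='soft_l1'); p=r.x
print(p.round(4)); print(f(p).reshape(-1,2).round(1))
np.save('pose.npy',p)
for n,X in [('pivot',(0,-40,90)),('knob',(120*np.cos(a),-40+120*np.sin(a),90)),('hinge',(0,167,94)),('catch',(0,130,104))]: print(n,w(p,X).round(4))
# hasp angle from side/top tip
for th in np.arange(1.3,2.21,.1):
    X=w(p,(0,167-90*np.cos(th),94+90*np.sin(th)))
    print(round(th,2),X.round(3),proj(cs['side'],X)[0].round(1),proj(cs['top'],X)[0].round(1))
E
python3 fit.py
```

```text
[ 0.5429 -0.0444 -0.24  ]
[[-0.6 -1.1]
 [ 1.8 -0.2]
 [-0.4 -0.2]
 [-2.2 -0.5]
 [-0.  -0.1]
 [-3.2 -0.3]
 [ 0.4 -0.4]
 [ 1.2 -0.7]
 [-1.1 -0.9]
 [ 2.3 -0.9]]
pivot [ 0.5333 -0.0833  0.09  ]
knob [ 0.5573 -0.2009  0.09  ]
hinge [0.5826 0.1178 0.094 ]
catch [0.5738 0.0818 0.104 ]
1.3 [0.577 0.094 0.181] [310.1 134. ] [287.9 181.5]
1.4 [0.579 0.103 0.183] [310.3 131.5] [284.4 180.3]
1.5 [0.581 0.112 0.184] [310.5 129.3] [280.7 179.2]
1.6 [0.583 0.12  0.184] [310.7 127.4] [277.1 178.2]
1.7 [0.585 0.129 0.183] [311.  125.9] [273.6 177.3]
1.8 [0.587 0.138 0.182] [311.2 124.7] [270.1 176.4]
1.9 [0.589 0.146 0.179] [311.4 124. ] [266.7 175.8]
2.0 [0.591 0.154 0.176] [311.7 123.6] [263.5 175.2]
2.1 [0.593 0.162 0.172] [311.9 123.6] [260.6 174.8]
2.2 [0.595 0.169 0.167] [312.1 123.9] [257.8 174.5]
```

```bash
cat > mv.py <<'E'
from h import *
from scipy.spatial.transform import Rotation as Ro
p=np.load('pose.npy')
def cw(x,y,z):
    c,s=np.cos(p[2]),np.sin(p[2]); return np.array([p[0]+(c*x-s*y)/1000,p[1]+(s*x+c*y)/1000,z/1000])
def st():
    s=read_state(); w,x,y,z=s['orientation']; return s,np.array(s['eef_pos']),Ro.from_quat([x,y,z,w])
def target(yaw):  # x down, y at world yaw
    y=np.array([np.cos(yaw),np.sin(yaw),0]);x=np.array([0,0,-1.]);return Ro.from_matrix(np.c_[x,y,np.cross(x,y)])
def plan(pts,yaw):
    s,P,R=st(); best=min((target(yaw),target(yaw+np.pi)),key=lambda T:(R.inv()*T).magnitude())
    rv=np.degrees((R.inv()*best).as_rotvec())
    print('clock',s['clock'],'P',P.round(4),'F',np.round(s['contact_force'],1),'grip',round(s['grip_width'],4)); print('q',np.round(s['q'],2)); print(R.as_matrix().round(3).tolist())
    for X in pts: print((R.inv().apply(np.array(X)-P)*100).round(2).tolist(),rv.round(1).tolist(),np.round(X,3))
E
python3 - <<'E'
from mv import *
plan([cw(0,225,260),cw(0,215,172)],p[2])
E
```

```text
clock 1.3 P [ 0.2197 -0.6117  0.2607] F [0.9 0.1 0.4] grip 0.088
q [ 1.16  0.54 -0.    1.54  0.    1.07 -0.07]
[[0.0, 0.338, -0.941], [0.0, -0.941, -0.338], [-1.0, -0.0, -0.0]]
[0.07, -61.23, -62.01] [-56.5, -0.0, -0.0] [0.596 0.174 0.26 ]
[8.87, -60.39, -61.46] [-56.5, -0.0, -0.0] [0.594 0.164 0.172]
```

Call:
carry_out --deltas '[[[-1, -2, -15, -15, -14, 0, 0], [-1, -4, -30, -30, -28, 0, 0], [-1, -4, -61.2, -62, -56.5, 0, 0], [-1, -4, -61.2, -62, -56.5, 0, 0], [-1, -4, -61.2, -62, -56.5, 0, 0], [-1, -4, -61.2, -62, -56.5, 0, 0], [-1, -4, -61.2, -62, -56.5, 0, 0], [-1, -4, -61.2, -62, -56.5, 0, 0], [-1, -4, -61.2, -62, -56.5, 0, 0], [-1, -4, -61.2, -62, -56.5, 0, 0], [-1, -4, -61.2, -62, -56.5, 0, 0], [-1, -4, -61.2, -62, -56.5, 0, 0], [-1, -4, -61.2, -62, -56.5, 0, 0], [-1, -4, -61.2, -62, -56.5, 0, 0], [-1, -4, -61.2, -62, -56.5, 0, 0], [-1, -4, -61.2, -62, -56.5, 0, 0], [-1, -4, -61.2, -62, -56.5, 0, 0], [-1, -4, -61.2, -62, -56.5, 0, 0]]]'

```text
clock: 3.55
eef_pos: [0.5964, 0.1723, 0.3009]
orientation: [-0.436, -0.557, -0.436, 0.557]
contact_force: [-0.5, 0.1, 0.5]
grip_width: 0.0003
```

```bash
python3 - <<'E'
from mv import *
pts=[cw(0,225,260)]
plan([cw(0,225,260),cw(0,225,177)],p[2])
c=camera('side'); cv2.imwrite('pics/side1c.png',cv2.resize(c['color'][60:300,200:420],None,fx=2.3,fy=2.3))
c=camera('top'); cv2.imwrite('pics/top1c.png',cv2.resize(c['color'][110:270,220:460],None,fx=3,fy=3))
E
```

```text
clock 3.55 P [0.5964 0.1723 0.3009] F [-0.5  0.1  0.5] grip 0.0003
q [ 0.03  0.51 -0.55  1.55  0.28  1.16 -0.82]
[[0.0, 0.971, -0.239], [-0.001, -0.239, -0.971], [-1.0, 0.0, 0.001]]
[4.09, -0.05, -0.18] [-0.1, 0.0, -0.0] [0.596 0.174 0.26 ]
[12.39, -0.05, -0.19] [-0.1, 0.0, -0.0] [0.596 0.174 0.177]
```

View pics/side1c.png

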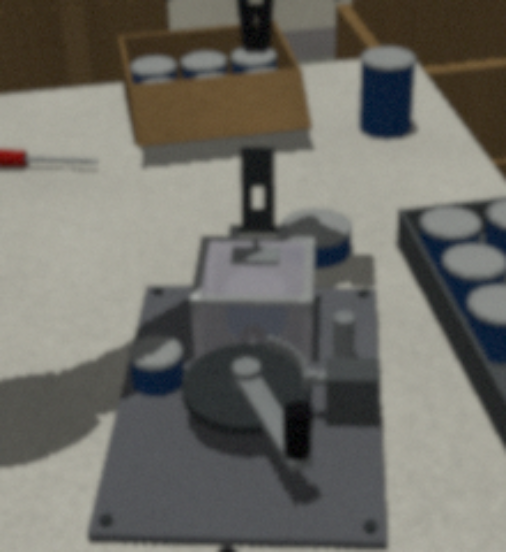

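Both fingers are centred over the hasp and behind it, at crop (257,20) against the hasp tip at (258,150). Next I go down behind the hasp and sweep it along its arc.

Call:
carry_out --deltas '[[[-1, 5, 0, 0, 0, 0, 0], [-1, 10, 0, 0, 0, 0, 0], [-1, 12.9, 0, 0, 0, 0, 0], [-1, 12.9, 0, 1, 0, 0, 0], [-1, 12.9, 0, 1.9, 0, 0, 0], [-1, 12.4, 0, 2.6, 0, 0, 0], [-1, 12.0, 0, 3.3, 0, 0, 0], [-1, 11.8, 0, 3.9, 0, 0, 0], [-1, 11.7, 0, 4.5, 0, 0, 0], [-1, 11.7, 0, 5.4, 0, 0, 0], [-1, 11.7, 0, 6.4, 0, 0, 0], [-1, 12.0, 0, 7.4, 0, 0, 0], [-1, 12.3, 0, 8.4, 0, 0, 0], [-1, 12.9, 0, 9.3, 0, 0, 0], [-1, 13.6, 0, 10.2, 0, 0, 0], [-1, 14.3, 0, 10.9, 0, 0, 0], [-1, 15.0, 0, 11.5, 0, 0, 0], [-1, 15.0, 0, 11.5, 0, 0, 0]]]'

```text
clock: 5.9
eef_pos: [0.5685, 0.0614, 0.1499]
orientation: [-0.436, -0.556, -0.437, 0.557]
contact_force: [0.2, 0.8, 0.3]
grip_width: 0.0002
```

```bash
python3 - <<'E'
from mv import *
plan([cw(0,96,118)],p[2])
c=camera('side'); cv2.imwrite('pics/side2c.png',cv2.resize(c['color'][60:300,200:420],None,fx=2.3,fy=2.3))
E
```

```text
clock 5.9 P [0.5685 0.0614 0.1499] F [0.2 0.8 0.3] grip 0.0002
q [ 0.18  0.6  -0.5   1.81  0.38  0.83 -0.74]
[[-0.001, 0.971, -0.238], [-0.001, -0.238, -0.971], [-1.0, -0.001, 0.001]]
[3.2, 0.03, 1.28] [-0.0, 0.0, 0.1] [0.566 0.049 0.118]
```

View pics/side2c.png

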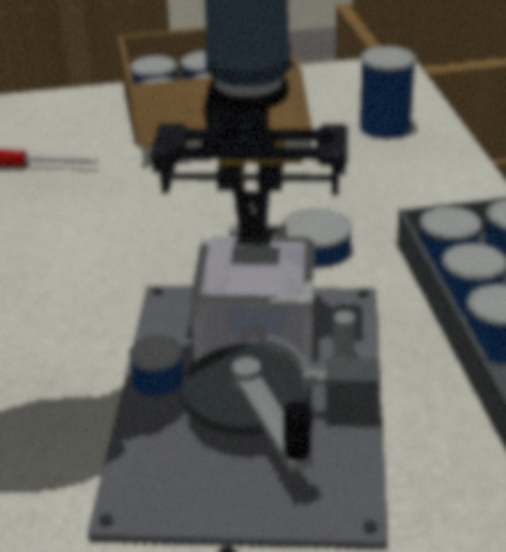

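The hasp is folding forward under the fingers, at about crop (253,225). I'll continue the arc and press.

Call:
carry_out --deltas '[[[-1, 0.8, 0, 0.5, 0, 0, 0], [-1, 1.7, 0, 0.8, 0, 0, 0], [-1, 2.5, 0, 1.1, 0, 0, 0], [-1, 3.0, 0, 1.2, 0, 0, 0], [-1, 3.2, 0, 1.2, 0, 0, 0], [-1, 3.4, 0, 1.2, 0, 0, 0], [-1, 3.5, 0, 1.2, 0, 0, 0], [-1, 3.5, 0, 1.2, 0, 0, 0]]]'

```text
clock: 6.95
eef_pos: [0.5661, 0.0502, 0.1178]
orientation: [-0.437, -0.556, -0.436, 0.557]
contact_force: [-7.8, -2.5, 21.7]
grip_width: 0.0006
```

```bash
python3 - <<'E'
from mv import *
plan([cw(0,96,118)],p[2])
c=camera('side'); cv2.imwrite('pics/side3c.png',cv2.resize(c['color'][60:300,200:420],None,fx=2.3,fy=2.3))
E
```

```text
clock 6.95 P [0.5661 0.0502 0.1178] F [-7.8 -2.5 21.7] grip 0.0006
q [ 0.18  0.64 -0.47  1.83  0.41  0.76 -0.75]
[[-0.0, 0.971, -0.238], [-0.002, -0.238, -0.971], [-1.0, 0.0, 0.002]]
[-0.02, -0.01, 0.15] [0.0, 0.1, -0.0] [0.566 0.049 0.118]
```

View pics/side3c.png

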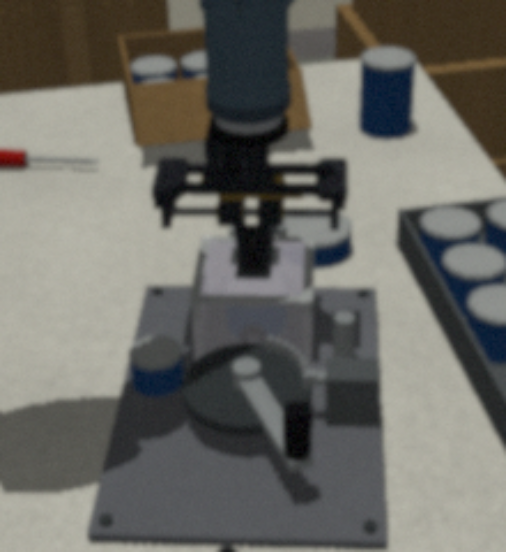

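The tips stopped at z = 95.8 mm with 22 N on them, which matches a flat plate (top at 96). I'll lift straight up and check.

Call:
carry_out --deltas '[[[-1, -2, 0, 0, 0, 0, 0], [-1, -6, 0, 0, 0, 0, 0], [-1, -12, 0, 0, 0, 0, 0], [0.2, -12, 0, 10, 0, 0, 0], [0.6, -12, 0, 20, 0, 0, 0], [0.6, -12, 0, 20, 0, 0, 0], [0.6, -12, 0, 20, 0, 0, 0]]]'

```text
clock: 7.88
eef_pos: [0.5174, -0.149, 0.2361]
orientation: [-0.435, -0.557, -0.434, 0.558]
contact_force: [0.8, 1.0, -0.1]
grip_width: 0.038
```

```bash
python3 - <<'E'
from mv import *
a=-1.13
k=lambda d,z:cw(120*np.cos(a-d),-40+120*np.sin(a-d),z)
plan([k(0,200),k(0,97)],-0.12)
for n in ['side','top']:
  c=camera(n)
  cv2.imwrite(f'pics/{n}4c.png',cv2.resize(c['color'][60:300,200:420] if n=='side' else c['color'][110:270,220:460],None,fx=2.3,fy=2.3))
  for t in ['lever_knob','hasp_tip','catch']:
    print(n,t,[(np.round(m['pixel'],1),round(m['confidence'],2),dep(c,m['pixel']).round(3)) for m in mark_of(c,t)[:2]])
  print('pred',proj(c,k(0,90)),proj(c,cw(0,77,94)),proj(c,cw(0,130,104)))
E
```

```text
clock 7.875 P [ 0.5174 -0.149   0.2361] F [ 0.8  1.  -0.1] grip 0.038
q [ 0.6   0.43 -0.51  1.84  0.26  0.94 -0.28]
[[-0.0, 0.97, -0.245], [-0.002, -0.245, -0.97], [-1.0, 0.0, 0.002]]
[3.62, 5.14, 4.05] [-7.3, 0.1, -0.0] [ 0.557 -0.201  0.2  ]
[13.92, 5.13, 4.02] [-7.3, 0.1, -0.0] [ 0.557 -0.201  0.097]
side lever_knob [(array([247.6, 329.9]), 0.93, array([ 0.559, -0.208,  0.096]))]
side hasp_tip [(array([180.9, 308.8]), 0.53, array([0.561, 0.037, 0.089]))]
side catch [(array([166.2, 311.5]), 0.64, array([ 0.535, -0.163,  0.258]))]
pred [[328.40639497 247.63948972]] [[309.353409   180.62052146]] [[310.60893546 164.77453329]]
top lever_knob []
top hasp_tip [(array([196.8, 311.8]), 0.74, array([0.561, 0.036, 0.094]))]
top catch [(array([185.3, 294.8]), 0.81, array([0.589, 0.081, 0.096]))]
pred [[403.16229809 201.80750977]] [[314.04885419 196.68885425]] [[294.15145253 190.29133183]]
```

View pics/side4c.png

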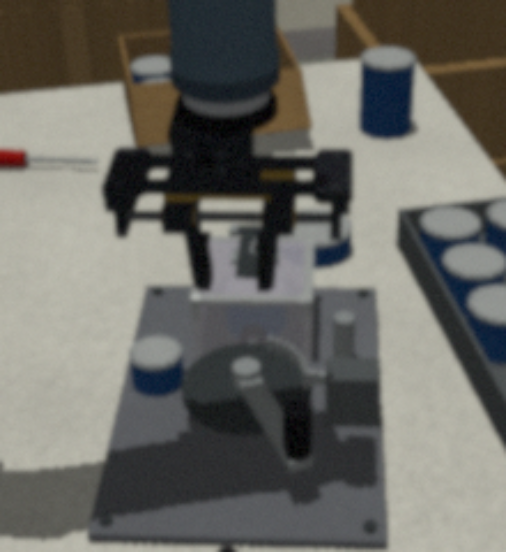

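View pics/top4c.png

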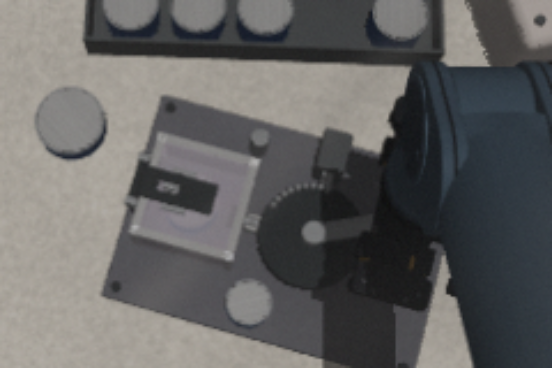

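The hasp is flat over the catch in both views. Its tip depth of z ≈ 0.089–0.094 matches a shut plate. Next I grasp the knob.

Call:
carry_out --deltas '[[[1, 0, 3, 2.5, -4, 0, 0], [1, 2, 5.2, 4, -7.3, 0, 0], [1, 5, 5.2, 4, -7.3, 0, 0], [1, 5, 5.2, 4, -7.3, 0, 0], [1, 8, 5.2, 4, -7.3, 0, 0], [1, 11, 5.2, 4, -7.3, 0, 0], [1, 13.9, 5.2, 4, -7.3, 0, 0], [1, 13.9, 5.2, 4, -7.3, 0, 0], [1, 13.9, 5.2, 4, -7.3, 0, 0]]]'

```text
clock: 9.4
eef_pos: [0.5609, -0.1947, 0.0985]
orientation: [0.472, 0.528, 0.471, -0.527]
contact_force: [0.4, 0.3, 0.7]
grip_width: 0.0884
```

```bash
python3 - <<'E'
from mv import *
plan([],-0.12)
for n in ['side']:
  c=camera(n)
  cv2.imwrite(f'pics/{n}5c.png',cv2.resize(c['color'][60:300,200:420],None,fx=2.3,fy=2.3))
E
```

```text
clock 9.4 P [ 0.5609 -0.1947  0.0985] F [0.4 0.3 0.7] grip 0.0884
q [ 0.58  0.7  -0.44  1.78  0.41  0.76 -0.19]
[[0.002, 0.994, -0.112], [-0.0, -0.112, -0.994], [-1.0, 0.002, 0.0]]
```

View pics/side5c.png

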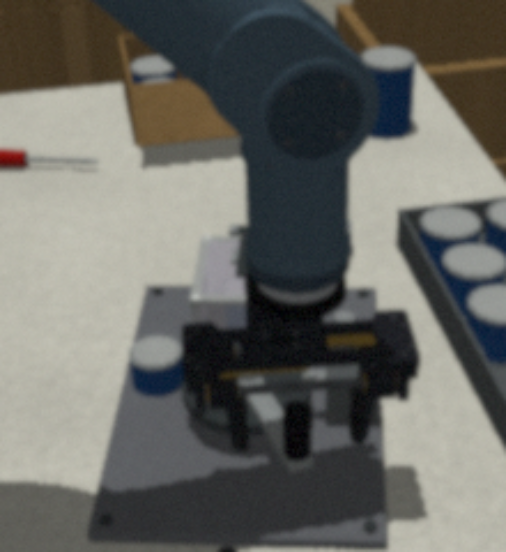

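The fingers at crop x = 237 and 360 straddle the knob at 298 symmetrically. I'll shift 6 mm along tool z to bring the pads level with the knob, then close.

Call:
carry_out --deltas '[[[1, 0, -0.1, 0.6, 0, 0, 0], [0, 0, -0.1, 0.6, 0, 0, 0], [-0.5, 0, -0.1, 0.6, 0, 0, 0], [-0.6, 0, -0.1, 0.6, 0, 0, 0], [-0.8, 0, -0.1, 0.6, 0, 0, 0], [-1, 0, -0.1, 0.6, 0, 0, 0], [-1, 0, -0.1, 0.6, 0, 0, 0], [-1, 0, -0.1, 0.6, 0, 0, 0]]]'

```text
clock: 10.45
eef_pos: [0.5582, -0.2009, 0.0967]
orientation: [0.471, 0.527, 0.471, -0.527]
contact_force: [0.9, 0.6, -1.0]
grip_width: 0.0229
```

```bash
python3 - <<'E'
from mv import *
a=-1.13
s,P,R=st()
k=lambda d,z:cw(120*np.cos(a-d),-40+120*np.sin(a-d),z)
# current knob: grasp point
piv=cw(0,-40,90)[:2]; v=P[:2]-piv; print('r',np.hypot(*v),'ang',np.arctan2(v[1],v[0])-p[2])
k0=k(0,90)
for d in np.arange(0,.66,.08):
    D=(k(d,90)-k0); print(round(d,2),(R.inv().apply(D)*100).round(2))
plan([],-.12)
E
```

```text
r 0.12016272943699563 ang -1.1227765907016687
0.0 [0. 0. 0.]
0.08 [-0.   -0.92  0.26]
0.16 [-0.   -1.87  0.44]
0.24 [-0.   -2.82  0.55]
0.32 [-0.   -3.78  0.58]
0.4 [-0.   -4.74  0.54]
0.48 [-0.   -5.69  0.42]
0.56 [-0.   -6.63  0.22]
0.64 [-0.   -7.55 -0.05]
clock 10.45 P [ 0.5582 -0.2009  0.0967] F [ 0.9  0.6 -1. ] grip 0.0229
q [ 0.59  0.7  -0.44  1.78  0.41  0.75 -0.18]
[[0.0, 0.994, -0.112], [-0.0, -0.112, -0.994], [-1.0, 0.0, -0.0]]
```

The grip is good: width 22.9 mm, radius 120.2 mm and angle −1.123 all match the model. I'll pull along the arc, turning with the lever, to the third click and check there.

Call:
carry_out --deltas '[[[-1, 0, -0.46, 0.14, 2.3, 0, 0], [-1, 0, -0.92, 0.26, 4.6, 0, 0], [-1, 0, -1.4, 0.36, 6.9, 0, 0], [-1, 0, -1.87, 0.44, 9.2, 0, 0], [-1, 0, -2.35, 0.5, 11.5, 0, 0], [-1, 0, -2.82, 0.55, 13.8, 0, 0], [-1, 0, -3.3, 0.57, 16, 0, 0], [-1, 0, -3.78, 0.58, 18.3, 0, 0], [-1, 0, -4.26, 0.57, 20.6, 0, 0], [-1, 0, -4.74, 0.54, 22.9, 0, 0], [-1, 0, -5.22, 0.49, 25.2, 0, 0], [-1, 0, -5.69, 0.42, 27.5, 0, 0], [-1, 0, -5.69, 0.42, 27.5, 0, 0], [-1, 0, -5.69, 0.42, 27.5, 0, 0]]]'

```text
clock: 12.2
eef_pos: [0.5008, -0.1985, 0.0967]
orientation: [-0.332, -0.624, -0.333, 0.624]
contact_force: [2.4, 1.2, -2.3]
grip_width: 0.0233
```

```bash
cat > chk.py <<'E'
from mv import *
import sys
s,P,R=st(); piv=cw(0,-40,90)[:2]; v=P[:2]-piv; an=np.arctan2(v[1],v[0])-p[2]; print('r',np.hypot(*v),'lever',-1.13-an)
a=-1.13
k=lambda d:cw(120*np.cos(a-d),-40+120*np.sin(a-d),P[2]*1000)
plan([k(d) for d in (.56,.64)],-.12)
for n in ['side','top']:
  c=camera(n)
  cv2.imwrite(f'pics/{n}{sys.argv[1]}.png',cv2.resize(c['color'][60:300,200:420] if n=='side' else c['color'][110:270,220:460],None,fx=2.3,fy=2.3))
  for t in ['lever_knob','hasp_tip']:
    print(n,t,[(np.round(m['pixel'],1),round(m['confidence'],2),atz(c,m['pixel'],.09).round(3)) for m in mark_of(c,t)[:2]])
E
python3 chk.py 6
```

```text
r 0.11976031586312559 lever 0.475889727196134
clock 12.2 P [ 0.5008 -0.1985  0.0967] F [ 2.4  1.2 -2.3] grip 0.0233
q [ 0.54  0.61 -0.32  1.92  0.31  0.65 -0.56]
[[-0.001, 0.83, -0.558], [0.0, -0.558, -0.83], [-1.0, -0.0, 0.0]]
[0.0, -0.96, 0.3] [-27.0, 0.0, 0.0] [ 0.491 -0.196  0.097]
[0.0, -1.91, 0.48] [-27.0, 0.0, 0.0] [ 0.482 -0.192  0.097]
side lever_knob [(array([250.9, 299.4]), 0.69, array([ 0.5  , -0.198,  0.09 ]))]
side hasp_tip []
top lever_knob [(array([224. , 403.2]), 0.81, array([ 0.499, -0.201,  0.09 ]))]
top hasp_tip [(array([195.4, 310.9]), 0.62, array([0.565, 0.039, 0.09 ])), (array([207.6, 356.1]), 0.18, array([ 0.537, -0.079,  0.09 ]))]
```

The lever is at 0.476 by kinematics, and the camera marks agree at (0.500, −0.198). On to the fourth click.

Call:
carry_out --deltas '[[[-1, 0, -0.3, 0.1, 1.5, 0, 0], [-1, 0, -0.6, 0.2, 3, 0, 0], [-1, 0, -0.96, 0.3, 4.6, 0, 0], [-1, 0, -1.3, 0.38, 6.2, 0, 0], [-1, 0, -1.6, 0.43, 7.7, 0, 0], [-1, 0, -1.9, 0.48, 9.2, 0, 0], [-1, 0, -1.9, 0.48, 9.2, 0, 0], [-1, 0, -1.9, 0.48, 9.2, 0, 0], [-1, 0, -1.9, 0.48, 9.2, 0, 0], [-1, 0, -1.9, 0.48, 9.2, 0, 0], [-1, 0, -1.9, 0.48, 9.2, 0, 0]]]'

```text
clock: 13.88
eef_pos: [0.4827, -0.1918, 0.0967]
orientation: [0.281, 0.649, 0.281, -0.649]
contact_force: [3.5, 2.9, -4.4]
grip_width: 0.0229
```

```bash
python3 chk.py 7; python3 -c "
from h import *
print(np.round(read_state()['dq'],4))"
```

```text
r 0.11978855548900602 lever 0.6376097158105227
clock 13.875 P [ 0.4827 -0.1918  0.0967] F [ 3.5  2.9 -4.4] grip 0.0229
q [ 0.52  0.58 -0.29  1.98  0.27  0.62 -0.7 ]
[[0.0, 0.73, -0.684], [0.0, -0.684, -0.73], [-1.0, -0.0, -0.0]]
[-0.0, 0.88, -0.3] [-36.2, -0.0, 0.0] [ 0.491 -0.196  0.097]
[-0.0, -0.02, 0.03] [-36.2, -0.0, 0.0] [ 0.482 -0.192  0.097]
side lever_knob [(array([249.1, 291.4]), 0.73, array([ 0.486, -0.19 ,  0.09 ]))]
side hasp_tip [(array([178.5, 308.1]), 0.64, array([0.561, 0.046, 0.09 ]))]
top lever_knob []
top hasp_tip [(array([196. , 311.8]), 0.56, array([0.564, 0.036, 0.09 ]))]
[-0.0003 -0.0008  0.      0.0003 -0.0002 -0.0016  0.0005]
```

View pics/top7.png

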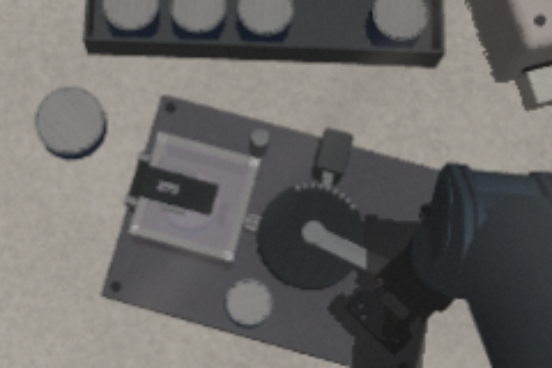

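View pics/side7.png

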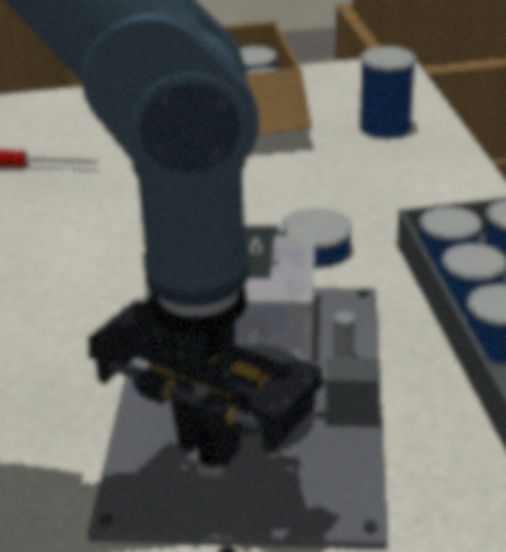

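The lever is held at about 0.64, the hasp lies flat over the catch, and the cans and gauge haven't moved. Handing in.

```bash
python3 -c "
from h import *
hand_in(); s=read_state(); print(s['clock'],s['eef_pos'],s['contact_force'],s['grip_width'])"
```

```text
the job is handed in; nothing more can be done
the job is handed in; nothing more can be done
```

I swung the hasp shut over the catch with the closed fingers. I then gripped the black knob, pulled the lever along its arc to the fourth click, and handed in at about 14 s while still holding it. No verdict was reported.

- **Hasp:** the fingertips stopped at z = 96 mm under about 22 N, as expected for a flat plate. After I let go, both cameras showed it lying flat, with the tip within a few mm of its shut position. It still looked shut in the last pictures.
- **Lever:** the gripper position puts it at about 0.638 rad, with the window at 0.565–0.715. The commanded pull stopped at 0.64, so I never aimed near the fifth click. The arm was still, the fingers were 22.9 mm apart on the knob, and the wrist felt about 6 N.
- **Disagreement:** the side camera's knob mark was about 4 mm off the gripper position, and the top camera couldn't see the knob at the end. At the third click all three had agreed within about 3 mm.
- **Bystanders:** the small can, pin gauge and flat can look unmoved in the last pictures. I did not re-measure the marker, which is outside those views, but the arm was not brought down near it.

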